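Show a witness plate to the inspection camera

ROBOT

A 6-joint arm with a two-finger parallel gripper is mounted at the origin on a cart in front of the work surface, level with it; the furniture and walls round the work are solid. World frame = base frame: x ahead of the robot, y to its left, z up, the work surface at z = 0. Lengths are in m, angles in degrees, forces in N, time in s.
With the tool pointing down it reaches from about 0.25 to 0.725 m from the base axis. Payload 9.7 kg.
Tool frame: the origin (TCP) lies between the finger pads; the fingertips stand ctrl.tcp_to_tips ahead of it and the grasp point (between the pads) lies 5 mm behind it (ctrl.tcp_to_tips is the distance from the TCP to the fingertips, in m); z points along the fingers, y is the line along which they close (so a half turn about z gives the same grasp; the last joint's range is limited). The gripper opens to 85 mm and grips with 20 to 120 N. Pads are 22 mm wide; open, the fingers measure 114 mm over their backs; the gripper's body (76 mm by 85 mm) begins 54 mm behind the grasp point. The pads swing forward as they close: fully open they stand 13 mm farther back than shut.
Start: joints at [76.49, 4.979, 10.078, 95.1, 0, 90], TCP at [0.128, 0.535, 0.245] pointing down, gripper open.
Joint ranges: [-179.16, 179.16], [-48.56, 103.87], [-65.8, 70.77], [-126.05, 130.52], [-82.76, 87.17], [-180, 180]. Speed limits (degrees/s): [127.2, 127.2, 147.25, 180, 180, 180].

INTERFACE

Orientations are given as [roll, pitch, yaw] about the fixed x, y, z axes, in that order (R = Rz(yaw) Ry(pitch) Rx(roll)).
In Python, from bench import ctrl gives the robot as it stands.
- The arm moves only by the shell command python3 -m crank 'ROWS' [FORCE]. ROWS is JSON, a list that holds one entry, the list of rows, each a list of 5 numbers: the shift along the tool's x, y, z in mm, then the turn about the tool's z in rad, then the opening, from 0 (shut) to 1 (fully open). A call has exactly 5 rows; each row shifts and turns the commanded pose from where the row before left it, along the tool's axes as they then stand; what a row does not reach is not made up. A row lasts 1/12 s, in which the tool goes at most 41.7 mm and 7.16 degrees, less where a joint would pass 70% of its speed; a pose out of reach is approached as far as the arm can. A call with a gripper value outside its range is refused whole. The fingers move at their own pace and stop on an object; FORCE is the grip in N (left out, the last holds). Time passes only in rows, so rows that do not move let the fingers close, or fill a call up. It gives the time, the measured TCP pose, the force, the opening and the grip force at its end, in the units of the state.
- ctrl.observe(): the state, without advancing time (a new reading comes with each control period).
- ctrl.camera(name): name is "scene" or "top" or "wrist"; returns a dict with "frame" (420x560x3 uint8, blue, green, red), "camera_matrix" (3x3 intrinsics, pixels), "position" and "rotation" of the camera in the world. Camera axes: x right, y down, z forward; pixel columns grow to the right and rows downward; lengths in m; the calibration is good to about 2 mm. The wrist camera is an equidistant fisheye: a pixel r from the principal point sees the ray r / f radians off the axis. A picture is of the moment at which its call begins. There is no depth.
- ctrl.hand_in(): hands the job in; it is judged then, once.
The state is a dict: "clock": time; "joints": joint angles; "dq": joint speeds; "tau": joint torques, N m; "position": TCP position; "tool_rot": TCP orientation; "force": force on the tool from outside, world axes, zero at the start; "moment": the same for the moment, N m; "opening": finger opening in m; "finger_force": force on a finger pad.
Only numpy, scipy, OpenCV 4.12 (cv2) and the standard library are available. Lean on these libraries where they do the work, as an engineer would, in place of code of your own. Each camera call takes 0.05 s, during which the arm holds its last target. There are 200 camera calls.

TASK

Draw the particle witness plate with the yellow grip bar straight up out of its slot in the white rack, holding it by the bar, then turn it and hold it up in front of the inspection camera with its black face looking square into the lens, the plate upright in the picture (grip bar at the top), its middle on the lens axis and about 10 cm from the front of the lens. The program finishes while still holding it there quite still, touching nothing but the gripper; leave the other two plates standing in their slots and do not push the camera out of its aim.

Things in the scene. Friction and masses are not known exactly. Their poses are not given: they have to be found in the camera images.
- rack: fixed white slotted rack, 97x146 mm, 72 mm high, right of the robot. Origin: centre of underside; x along plate width, y across the slots (at y -45, 0, +45 mm; which plate is in which changes), z up. Plates stand on its floor, 10 mm up, side edges in grooves 6.5 mm wide, 4.5 deep, up to 72 mm; clear after rising 65 mm straight up. Black faces look to its +y
- plate_yellow: witness plate upright in a rack slot: 80 mm wide, 90 high, 4 thick, about 0.1 kg, with a yellow grip bar along the upper edge (60 mm wide, 10 thick, 22 high, from 41 to 63 mm above the origin). Origin: centre of the 80x90 plate. x along its width, y out of its black face (back light grey), z up to the bar. The one to show; its black face starts toward the robot's left
- plate_yellow_grip (a point): the centre of the yellow plate's grip bar, 52 mm above the plate's origin along its z; axes as the plate's
- plate_blue: witness plate upright in a rack slot: 80 mm wide, 90 high, 4 thick, about 0.1 kg, with a blue grip bar along the upper edge (60 mm wide, 10 thick, 22 high, from 41 to 63 mm above the origin). Origin: centre of the 80x90 plate. x along its width, y out of its black face (back light grey), z up to the bar. To be left alone.
- plate_grey: witness plate upright in a rack slot: 80 mm wide, 90 high, 4 thick, about 0.1 kg, with a grey grip bar along the upper edge (60 mm wide, 10 thick, 22 high, from 41 to 63 mm above the origin). Origin: centre of the 80x90 plate. x along its width, y out of its black face (back light grey), z up to the bar. To be left alone.
- camera_stand: fixed camera stand, left of the robot: grey base 136x86 mm, 16 mm high; post 16 mm thick, 374 mm high, at x +50, y +34 mm in its frame. Origin: on the underside (base spans x -70 to 66, y -34 to 52 mm); at yaw 0 the camera looks to -x. Camera beside the post, tilt axis 330 mm up
- camera_tilt (a joint): tilt of the camera on its stiff hinge (rad): 0 would look level, larger looks further down; it stands somewhere from 0.35 to 0.6 and must stay as it is
- lens_front (a point): centre of the front rim of the black lens (46 mm across, in a 68 mm ring light; blue 44 mm housing behind), foremost point of the camera, 72 mm before the tilt axis. Axes tilt with the camera: +x runs back along the lens axis into the camera (it looks along -x, toward the robot and down), y level, z to the top of the picture
- particle_counter: fixed grey bench instrument standing between the rack and the camera stand, about 235x256 mm, 205 mm high, its carrying handle up to 250 mm and a thick hose rising from its top further back. Origin: middle of its underside; its nearest corner is about 0.42 m ahead of the robot. Carry the plate past it in front or above
- petri_dish: clear lidded petri dish, 58 mm across and 15 mm high, lying on the bench between the rack and the camera; origin at the centre of its underside
- tweezers: steel tweezers, 126 mm long, lying on the bench between the rack and the camera; origin at the centre of the underside

How it is judged (in metres and radians):
On the way:
1. the yellow-barred plate has been drawn up clear of the rack, still upright over the rack, held by the fingers alone (z of plate_yellow in the frame of rack above 0.118 m and angle between plate_yellow's own z axis and vertical below 0.35 rad and x of plate_yellow in the frame of rack between -0.04 and 0.04 m and y of plate_yellow in the frame of rack between -0.075 and 0.075 m and contact force between plate_yellow and the fingers above 0.5 N and contact force between plate_yellow and rack below 0.2 N), for 0.1 s.
At the end, for the whole second after the job is handed in: Held still by the fingers alone, over 120 mm up: plate centre 75-130 mm before the lens and within 25 mm of its axis each way, black face square to it within 0.2 rad, bar uppermost within 0.25 rad; lens within 8 mm and the other plates within 15 mm of where they stood (x of plate_yellow in the frame of lens_front between -0.13 and -0.075 m and y of plate_yellow in the frame of lens_front between -0.025 and 0.025 m and z of plate_yellow in the frame of lens_front between -0.025 and 0.025 m and angle between the y axis of plate_yellow and the x axis of lens_front, either way round below 0.2 rad and angle between the z axis of plate_yellow and the z axis of lens_front, either way round below 0.25 rad and y of lens_front in the frame of plate_yellow above 0.05 m and z of plate_yellow_grip in the frame of lens_front above 0.02 m and height (world z) of plate_yellow above 0.12 m and linear speed of plate_yellow below 0.02 m/s and angular speed of plate_yellow below 0.15 rad/s and contact force between plate_yellow and the fingers above 0.5 N and contact force between plate_yellow and camera_stand below 0.1 N and distance of lens_front from where it was at the start of the episode below 0.008 m and distance of each of plate_blue, plate_grey from where it was at the start of the episode below 0.015 m); the arm keeps its last pose, push and grip.
It fails at once if the camera is knocked out of its aim (distance of lens_front from where it was at the start of the episode above 0.012 m).
It fails at once if another plate is disturbed (distance of any of plate_blue, plate_grey from where it was at the start of the episode above 0.025 m).
It also fails if it takes over 35 s, if anything falls off the work surface, if the arm or the gripper's body presses on something with over 40 N, if the wrist force passes 120 N, or if a joint passes its speed limit or range.

## Working session

There is one attempt and no reset: what is moved stays moved. The work goes in short steps, Python scripts to look and compute and a shell command to move; the robot and the scene stay as the last step left them, time stands still between calls to the robot, and variables do not carry over. Pictures are saved under pics/ and viewed, at most 10 in all, crops included, and the job is handed in when it is done.

```bash
mkdir -p pics; ls; cat > h.py <<'E'
import numpy as np, cv2
from bench import ctrl
def grab(n,f=None):
    c=ctrl.camera(n)
    np.savez(f"pics/{f or n}.npz",**c); cv2.imwrite(f"pics/{f or n}.png",c["frame"]); return c
def ray(c,uv):
    K=np.array(c["camera_matrix"]);R=np.array(c["rotation"])
    d=R@np.linalg.solve(K,[uv[0],uv[1],1.]); return np.array(c["position"]),d/np.linalg.norm(d)
def onz(c,uv,z):
    p,d=ray(c,uv); return p+d*(z-p[2])/d[2]
def tri(rs):
    A=np.zeros((3,3));b=np.zeros(3)
    for p,d in rs:
        M=np.eye(3)-np.outer(d,d);A+=M;b+=M@p
    x=np.linalg.solve(A,b); return x,[np.linalg.norm((np.eye(3)-np.outer(d,d))@(x-p)) for p,d in rs]
E
python3 - <<'E'
from h import *
a=grab("scene");b=grab("top")
for c in(a,b):print(c["position"],np.round(c["rotation"],3).tolist(),np.array(c["camera_matrix"]).tolist())
print(ctrl.observe(),ctrl.tcp_to_tips)
E
```

```text
pics
[-0.46425825 -0.69679711  0.91253499] [-120.768, 0.422, -54.894] [[495.12229365985354, 0.0, 271.47693215173064], [0.0, 495.12229365985354, 215.83561698011047], [0.0, 0.0, 1.0]]
[0.30537702 0.00811616 1.21691455] [-170.057, -0.615, -88.908] [[405.6098815137171, 0.0, 277.424028820329], [0.0, 405.6098815137171, 208.00356495425854], [0.0, 0.0, 1.0]]
{'clock': 0.1, 'joints': array([7.64905879e+01, 5.00779027e+00, 1.00396864e+01, 9.50994079e+01,
       6.61448722e-04, 9.00031897e+01]), 'dq': array([ 0.04242057,  0.00365291,  0.12415523, -0.04067823, -0.07400464,
       -0.04582969]), 'tau': array([-1.56751652e-03, -5.21557724e+01,  4.65655553e+01,  1.59452349e-02,
        3.53927260e-05, -2.03097400e-06]), 'position': array([0.12843675, 0.53460408, 0.24466168]), 'tool_rot': array([-1.79932488e+02, -6.57689885e-04,  1.66487398e+02]), 'force': array([ 0.49377055, -0.21562584, -0.52298146]), 'moment': array([ 0.03649403, -0.02825293, -0.00141355]), 'finger_force': 0.0, 'opening': 0.0856221194126235} 0.014
```

View pics/scene.png

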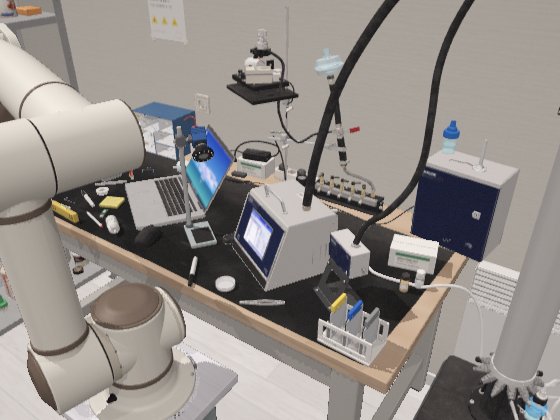

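View pics/top.png

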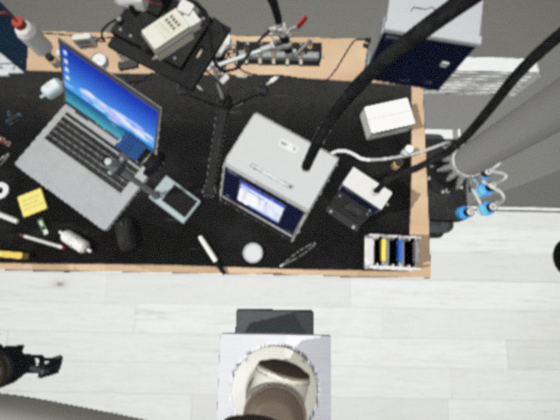

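```bash
python3 - <<'E'
s=open('h.py').read()
s=s.replace('from bench import ctrl','from bench import ctrl\nfrom scipy.spatial.transform import Rotation as Ro').replace('R=np.array(c["rotation"])','R=Ro.from_euler("xyz",np.array(c["rotation"]),degrees=True).as_matrix()')
s+='''
def proj(c,P):
    R=Ro.from_euler("xyz",np.array(c["rotation"]),degrees=True).as_matrix()
    q=np.array(c["camera_matrix"])@(R.T@(np.array(P)-np.array(c["position"]))); return q[:2]/q[2]
'''
open('h.py','w').write(s)
E
python3 - <<'E'
from h import *
a=dict(np.load("pics/scene.npz"));b=dict(np.load("pics/top.npz"))
for c in(a,b):print(proj(c,[.128,.535,.245]),proj(c,[.45,-.3,0]),proj(c,[0,0,0]))
s,t=a["frame"],b["frame"]
r=lambda i,x,y,w,h,k:cv2.resize(i[y:y+h,x:x+w],None,fx=k,fy=k,interpolation=cv2.INTER_CUBIC)
m=np.zeros((600,800,3),np.uint8)
def put(i,x,y):m[y:y+i.shape[0],x:x+i.shape[1]]=i
put(r(s,310,285,80,75,5),0,0); put(r(t,360,225,80,60,5),400,0)
put(r(s,165,115,60,56,4),0,376);put(r(s,170,200,60,56,4),240,376);put(r(t,95,130,110,93,2.9),480,310)
cv2.imwrite("pics/crop1.png",m)
E
```

```text
[ 31.98764722 204.095946  ] [350.36175412 323.39384796] [142.62294848 383.99409863]
[ 39.80912495 353.7715228 ] [375.93985518 232.50473163] [273.61092974 388.89080606]
```

View pics/crop1.png

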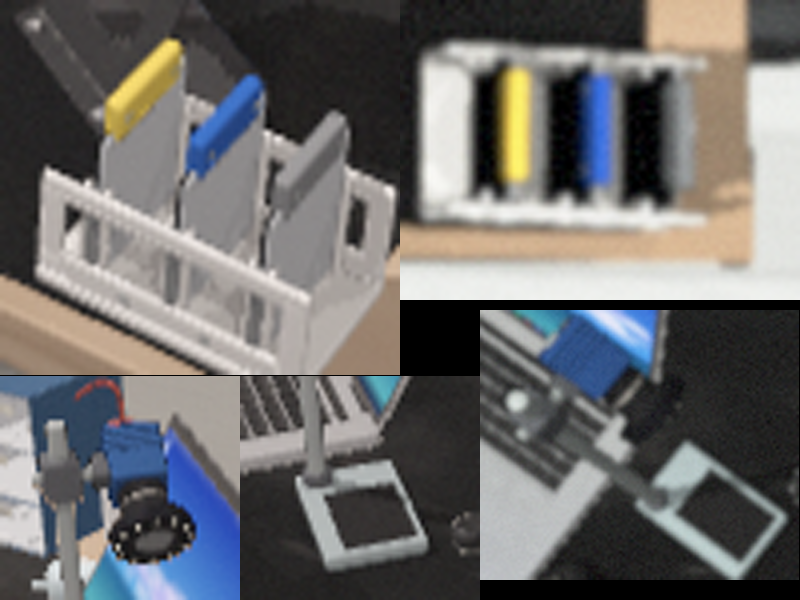

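```bash
python3 - <<'E'
from h import *
np.set_printoptions(precision=4,suppress=True)
a=dict(np.load("pics/scene.npz"));b=dict(np.load("pics/top.npz"))
B=[]
for c,q in((a,[(184.25,226),(191.25,248.5),(216.25,243),(208.25,221.75)]),(b,[(150.2,197.2),(165.7,175.9),(200.9,201.4),(184,222.4)])):
    P=np.array([onz(c,u,.016) for u in q]);d=np.diff(P[:,:2],axis=0,append=P[:1,:2])
    print("base",P[:,:2].tolist(),P.mean(0),np.linalg.norm(d,axis=1),np.degrees(np.arctan2(d[:,1],d[:,0])))
print("ring",tri([ray(a,(203,155)),ray(b,(157,164.5))]))
for n,lo,hi in(("y",(20,100,100),(35,255,255)),("b",(100,150,60),(120,255,255))):
    U=[]
    for c,roi in((a,(310,280,390,360)),(b,(362,225,445,285))):
        h=cv2.cvtColor(c["frame"],cv2.COLOR_BGR2HSV);m=cv2.inRange(h,lo,hi)
        k=np.zeros_like(m);k[roi[1]:roi[3],roi[0]:roi[2]]=1;m*=k
        pts=cv2.findNonZero(m)[:,0];r=cv2.minAreaRect(pts);U.append(pts.mean(0));print(n,len(pts),r)
        if c is b:
            bx=cv2.boxPoints(r);print([onz(b,u,.115)[:2] for u in bx])
    print(tri([ray(a,U[0]),ray(b,U[1])]),onz(b,U[1],.115))
# rack outer top corners in top crop
for q in [(422,45),(705,62),(700,222),(420,218)]:
    print("rack",onz(b,(360+(q[0]-400)/5,225+q[1]/5),.072))
# counter corners, top
for q in [(225,190),(246,114),(338,158),(297,236)]:print("ctr",onz(b,q,.205))
E
```

```text
base [[0.5391203018323549, 0.3823645632395406], [0.4523674057454701, 0.268803182065098], [0.5216400318529925, 0.22345652564300578], [0.6068572849142857, 0.3329214115302258]] [0.53   0.3019 0.016 ] [0.1429 0.0828 0.1387 0.0839] [-127.3773  -33.2092   52.0996  143.8732]
base [[0.5411119493503196, 0.38272373814047433], [0.6080497795840043, 0.3406075040818144], [0.5314676763718847, 0.22980003821299802], [0.46674436147315623, 0.27676622978600224]] [0.5368 0.3075 0.016 ] [0.0791 0.1347 0.08   0.1295] [ -32.1775 -124.6494  144.0336   54.9364]
ring (array([0.5636, 0.2869, 0.2949]), [np.float64(0.001834143328717309), np.float64(0.001834143328717336)])
y 155 ((338.0248718261719, 302.0226135253906), (7.601202011108398, 22.736337661743164), 42.273685455322266)
y 130 ((382.5, 249.5), (21.0, 5.0), 90.0)
[array([ 0.4187, -0.2816]), array([ 0.419 , -0.2953]), array([ 0.3621, -0.2937]), array([ 0.3618, -0.2802])]
(array([ 0.3904, -0.2887,  0.1098]), [np.float64(0.0005080470326575588), np.float64(0.0005080470326575565)]) [ 0.3903 -0.2877  0.115 ]
b 121 ((354.46893310546875, 308.9723815917969), (6.975820541381836, 22.09010124206543), 41.6335334777832)
b 105 ((398.5, 250.5), (21.0, 5.0), 90.0)
[array([ 0.4169, -0.3253]), array([ 0.4172, -0.339 ]), array([ 0.3602, -0.3371]), array([ 0.36  , -0.3235])]
(array([ 0.3887, -0.3332,  0.1096]), [np.float64(0.000540868496169035), np.float64(0.0005408684961689033)]) [ 0.388 -0.331  0.115]
rack [ 0.4365 -0.2488  0.072 ]
rack [ 0.4301 -0.4098  0.072 ]
rack [ 0.34   -0.4032  0.072 ]
rack [ 0.3392 -0.2459  0.072 ]
ctr [0.5267 0.1351 0.205 ]
ctr [0.7329 0.0883 0.205 ]
ctr [ 0.6179 -0.1539  0.205 ]
ctr [ 0.4128 -0.0497  0.205 ]
```

```bash
cat >> h.py <<'E'
def plan(P,yaw,n,p0=None,y0=None):
    """rows (mm, rad) leading to P with tool yaw in n equal rows; tool pointing down"""
    s=ctrl.observe();p=np.array(s["position"] if p0 is None else p0);y=s["tool_rot"][2] if y0 is None else y0
    dy=((yaw-y+180)%360-180)/n;d=(np.array(P)-p)/n*1000;out=[]
    for i in range(n):
        a=np.radians(y+i*dy)
        out.append([round(d[0]*np.cos(a)+d[1]*np.sin(a)),round(d[0]*np.sin(a)-d[1]*np.cos(a)),round(-d[2]),round(-np.radians(dy),3)])
    return out
E
python3 -c "
from h import *
for r in plan([.30,.10,.245],88.2,15):print(r)
print(plan([.385,-.289,.245],88.2,10,[.3,.1,.245],88.2)[0])"
```

```text
[-18, -25, 0, np.float64(0.091)]
[-20, -24, 0, np.float64(0.091)]
[-22, -22, 0, np.float64(0.091)]
[-24, -20, 0, np.float64(0.091)]
[-26, -17, 0, np.float64(0.091)]
[-27, -15, 0, np.float64(0.091)]
[-29, -12, 0, np.float64(0.091)]
[-30, -10, 0, np.float64(0.091)]
[-30, -7, 0, np.float64(0.091)]
[-31, -4, 0, np.float64(0.091)]
[-31, -1, 0, np.float64(0.091)]
[-31, 1, 0, np.float64(0.091)]
[-31, 4, 0, np.float64(0.091)]
[-30, 7, 0, np.float64(0.091)]
[-30, 10, 0, np.float64(0.091)]
[-39, 10, 0, np.float64(-0.0)]
```

```bash
python3 -m crank '[[[-18,-25,0,0.09,1],[-20,-24,0,0.09,1],[-22,-22,0,0.09,1],[-24,-20,0,0.09,1],[-26,-17,0,0.09,1]]]' 20
python3 -m crank '[[[-27,-15,0,0.09,1],[-29,-12,0,0.09,1],[-30,-10,0,0.09,1],[-30,-7,0,0.09,1],[-31,-4,0,0.09,1]]]'
python3 -m crank '[[[-31,-1,0,0.09,1],[-31,1,0,0.09,1],[-31,4,0,0.09,1],[-30,7,0,0.09,1],[-30,10,0,0.09,1]]]'
python3 -c "
from h import *
c=grab('wrist','w1');s=ctrl.observe();np.savez('pics/w1s.npz',p=s['position'],r=s['tool_rot']);print(c['position'],c['rotation'],c['camera_matrix'],s['joints'],plan([.385,-.289,.245],88.2,10)[0])"
```

```text
clock: 0.52
position: [0.186, 0.3888, 0.2449]
tool_rot: [-180.0, 0.0, 140.5]
force: [-0.4, -0.1, 0.3]
opening: 0.0854
finger_force: 0.0
clock: 0.93
position: [0.2451, 0.2446, 0.2451]
tool_rot: [-180.0, 0.0, 114.7]
force: [0.1, -0.4, 0.0]
opening: 0.0852
finger_force: 0.0
clock: 1.35
position: [0.3045, 0.1006, 0.2452]
tool_rot: [180.0, -0.0, 88.9]
force: [1.0, 0.6, -1.9]
opening: 0.0856
finger_force: 0.0
[0.3067398  0.18032405 0.37441153] [ 1.61597152e+02 -2.38342338e-02 -1.10479114e+00] [[325.1922621    0.         279.25090882]
 [  0.         325.1922621  208.28586022]
 [  0.           0.           1.        ]] [ 17.63314665 -26.03667853 -16.33942802  99.68428036  -0.11867025
 109.33863814] [-38, 9, 0, np.float64(0.0)]
```

View pics/w1.png

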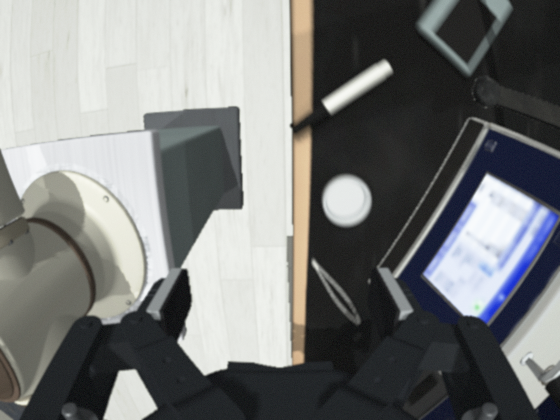

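```bash
python3 -m crank '[[[-38,9,0,0.01,1],[-38,9,0,0,1],[-38,9,0,0,1],[-38,9,0,0,1],[-38,9,0,0,1]]]'
python3 -m crank '[[[-38,9,0,0,1],[-38,9,0,0,1],[-38,9,4,0,1],[-38,9,8,0,1],[-38,9,8,0,1]]]'
python3 -c "
from h import *
c=grab('wrist','w2');s=ctrl.observe();np.savez('pics/w2s.npz',p=s['position'],r=s['tool_rot']);print(s['position'],s['tool_rot'])"
```

```text
clock: 1.82
position: [0.3448, -0.0908, 0.2453]
tool_rot: [180.0, 0.0, 88.6]
force: [0.4, 0.3, 0.6]
opening: 0.0851
finger_force: 0.0
clock: 2.23
position: [0.3852, -0.2822, 0.2249]
tool_rot: [180.0, 0.0, 88.5]
force: [0.6, 1.0, 0.1]
opening: 0.0855
finger_force: 0.0
[ 0.38596775 -0.28671744  0.22149952] [-1.79859066e+02  2.39545890e-02  8.84449274e+01]
```

View pics/w2.png

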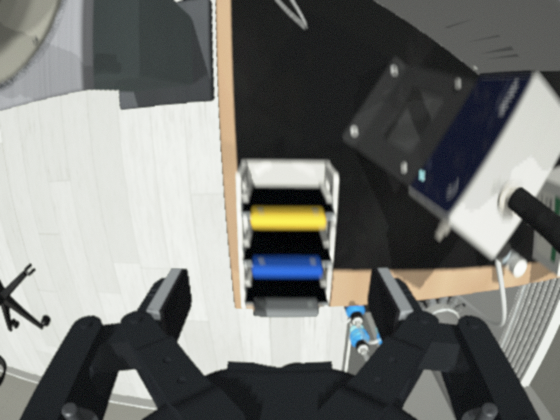

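```bash
cat >> h.py <<'E'
def fray(c,uv):
    K=np.array(c["camera_matrix"]);v=(np.array(uv)-K[:2,2])/K[0,0];r=np.linalg.norm(v)
    d=np.r_[v/r*np.sin(r),np.cos(r)];R=Ro.from_euler("xyz",np.array(c["rotation"]),degrees=True).as_matrix()
    return np.array(c["position"]),R@d
def fonz(c,uv,z):
    p,d=fray(c,uv); return p+d*(z-p[2])/d[2]
E
python3 - <<'E'
from h import *
np.set_printoptions(precision=4,suppress=True)
c=dict(np.load("pics/w2.npz"));h=cv2.cvtColor(c["frame"],cv2.COLOR_BGR2HSV)
for lo,hi in(((20,100,80),(35,255,255)),((100,150,60),(120,255,255))):
    m=cv2.inRange(h,lo,hi);m[:,:235]=0;m[:,345:]=0;m[:150]=0;m[300:]=0
    q=cv2.findNonZero(m)[:,0];xs=q[:,0];l=q[xs<np.percentile(xs,25)];r=q[xs>np.percentile(xs,75)]
    print(q.min(0),q.max(0),cv2.minAreaRect(q))
    for z in(.107,.118):
        A,B=fonz(c,l.mean(0),z),fonz(c,r.mean(0),z);print(z,A,B,np.degrees(np.arctan2(*(B-A)[1::-1])),fonz(c,(xs.min(),l[:,1].mean()),z),fonz(c,(xs.max(),r[:,1].mean()),z),fonz(c,(q[:,0].mean(),q[:,1].max()),z))
for u in((238,160),(336,160)):print(fonz(c,u,.072))
E
```

```text
[250 206] [326 231] ((288.0, 218.5), (76.0, 25.0), 0.0)
0.107 [ 0.3698 -0.2927  0.107 ] [ 0.4152 -0.2941  0.107 ] -1.7896854691645434 [ 0.362  -0.2925  0.107 ] [ 0.4238 -0.2944  0.107 ] [ 0.3923 -0.3046  0.107 ]
0.118 [ 0.3706 -0.2887  0.118 ] [ 0.414 -0.29   0.118] -1.7896854691646022 [ 0.3632 -0.2885  0.118 ] [ 0.4222 -0.2903  0.118 ] [ 0.3921 -0.3     0.118 ]
[252 254] [322 279] ((287.0, 266.5), (69.99998474121094, 24.999996185302734), 0.0)
0.107 [ 0.3693 -0.3384  0.107 ] [ 0.4124 -0.3397  0.107 ] -1.7934450267536932 [ 0.361  -0.3383  0.107 ] [ 0.4217 -0.3401  0.107 ] [ 0.3907 -0.3503  0.107 ]
0.118 [ 0.3701 -0.3323  0.118 ] [ 0.4113 -0.3336  0.118 ] -1.793445026753754 [ 0.3622 -0.3322  0.118 ] [ 0.4202 -0.334   0.118 ] [ 0.3906 -0.3438  0.118 ]
[ 0.3505 -0.2506  0.072 ]
[ 0.4371 -0.2526  0.072 ]
```

```bash
python3 -m crank '[[[-3,3,20,0.004,1],[-2,3,20,0,1],[0,0,20,0,1],[0,0,18,0,1],[0,0,15,0,1]]]'
python3 -m crank '[[[0,0,3,0,0.85],[0,0,2,0,0.85],[0,0,2,0,0.85],[0,0,0,0,0.85],[0,0,0,0,0.85]]]' 20
python3 -c "
from h import *
c=grab('wrist','w3');s=ctrl.observe();print(s['position'],s['tool_rot'],s['opening'])
cv2.imwrite('pics/w3c.png',cv2.resize(c['frame'][170:340,130:430],None,fx=2.6,fy=2.6))"
```

```text
clock: 2.7
position: [0.3907, -0.2848, 0.1304]
tool_rot: [-179.9, -0.1, 88.3]
force: [-0.4, -0.5, -0.1]
opening: 0.0854
finger_force: 0.0
clock: 3.12
position: [0.3915, -0.2853, 0.1262]
tool_rot: [179.9, 0.0, 88.3]
force: [-0.1, 0.2, 0.0]
opening: 0.0721
finger_force: 0.0
[ 0.39150227 -0.28533356  0.12615604] [1.79941141e+02 4.10794122e-02 8.83420868e+01] 0.07250888594996012
```

View pics/w3c.png

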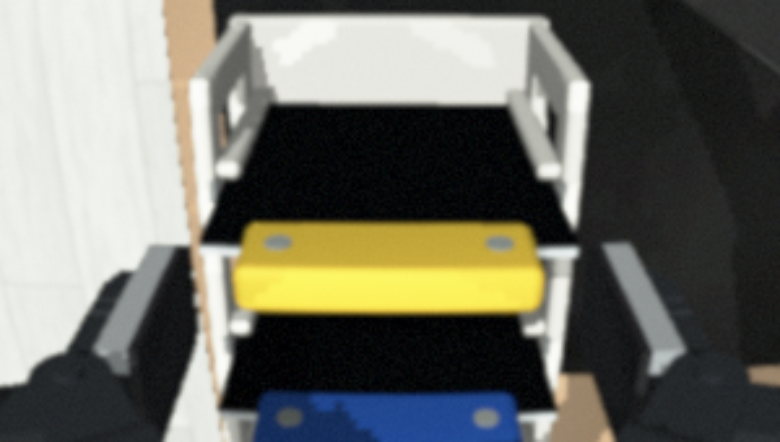

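```bash
python3 - <<'E'
from h import *
np.set_printoptions(precision=4,suppress=True)
c=dict(np.load("pics/w3.npz"))
f=lambda x,y:(130+x/2.6,170+y/2.6)
for u,z in(((388,265),.118),((388,312),.118),((388,224),.096),((236,290),.118),((543,290),.118),((205,245),.1),((576,245),.1)):print(u,fonz(c,f(*u),z))
for z in(.112,.12):print("tip",[fonz(c,f(*u),z) for u in((160,250),(110,365),(615,248),(670,365))])
E
```

```text
(388, 265) [ 0.3923 -0.2837  0.118 ]
(388, 312) [ 0.392  -0.2941  0.118 ]
(388, 224) [ 0.3923 -0.2863  0.096 ]
(236, 290) [ 0.3632 -0.2888  0.118 ]
(543, 290) [ 0.4218 -0.2905  0.118 ]
(205, 245) [ 0.3536 -0.2886  0.1   ]
(576, 245) [ 0.4319 -0.2909  0.1   ]
tip [array([ 0.3474, -0.2833,  0.112 ]), array([ 0.3314, -0.3121,  0.112 ]), array([ 0.4371, -0.2855,  0.112 ]), array([ 0.4526, -0.3158,  0.112 ])]
tip [array([ 0.35  , -0.2789,  0.12  ]), array([ 0.3349, -0.3061,  0.12  ]), array([ 0.4347, -0.281 ,  0.12  ]), array([ 0.4493, -0.3096,  0.12  ])]
```

```bash
python3 -m crank '[[[-2,1,4,0.002,0.78],[-2,0,4,0,0.78],[0,0,4,0,0.78],[0,0,2,0,0.78],[0,0,0,0,0.78]]]' 20
python3 -c "
from h import *
c=grab('wrist','w4');s=ctrl.observe();print(s['position'],s['force'],s['opening'])
cv2.imwrite('pics/w4c.png',cv2.resize(c['frame'][200:330,170:390],None,fx=3.5,fy=3.5))"
```

```text
clock: 3.58
position: [0.3917, -0.289, 0.1105]
tool_rot: [-179.9, -0.0, 88.2]
force: [0.1, -1.0, -0.3]
opening: 0.0667
finger_force: 0.0
[ 0.39183718 -0.2890207   0.1108522 ] [-0.31708971 -0.57024945 -0.4845662 ] 0.06665691142426147
```

View pics/w4c.png

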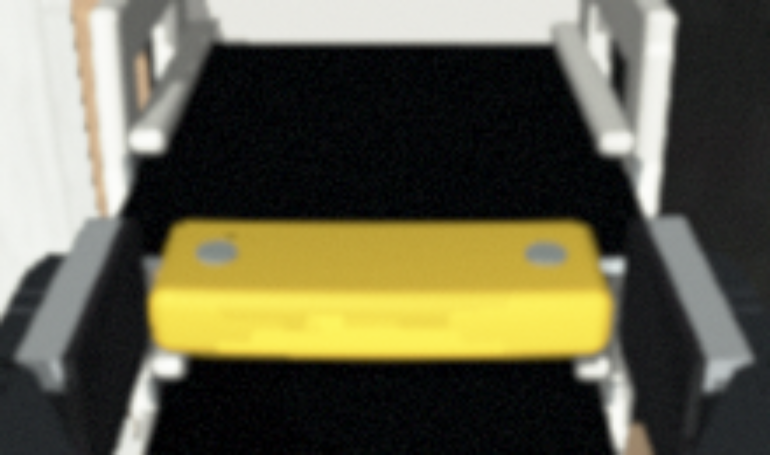

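```bash
python3 -m crank '[[[0,0,1,0,0.5],[0,0,0,0,0.4],[0,0,0,0,0.3],[0,0,0,0,0.3],[0,0,0,0,0.3]]]' 40
python3 -m crank '[[[0,0,0,0,0.3],[0,0,-2,0,0.3],[0,0,-4,0,0.3],[0,0,-8,0,0.3],[0,0,-12,0,0.3]]]' 40
```

```text
clock: 4.05
position: [0.392, -0.2893, 0.111]
tool_rot: [180.0, 0.0, 88.2]
force: [-2.2, 0.7, 5.6]
opening: 0.0589
finger_force: 42.3
clock: 4.47
position: [0.3917, -0.2888, 0.1363]
tool_rot: [-179.9, -0.1, 88.2]
force: [0.3, -0.6, -1.0]
opening: 0.0591
finger_force: 43.2
```

```bash
python3 -m crank '[[[0,0,-12,0,0.3],[0,0,-12,0,0.3],[0,0,-12,0,0.3],[0,0,-8,0,0.3],[0,0,-4,0,0.3]]]' 40
python3 -m crank '[[[0,0,-2,0,0.3],[0,0,0,0,0.3],[0,0,0,0,0.3],[0,0,0,0,0.3],[0,0,0,0,0.3]]]' 40
python3 -c "
from h import *
c=grab('scene','s2');s=ctrl.observe();print(s['position'],s['force'],s['opening'])
d=grab('wrist','w5')
m=np.zeros((420,800,3),np.uint8)
m[:,:400]=cv2.resize(c['frame'],(560*3,420*3))[750:1170,880:1280];m[:,400:]=d['frame'][:,80:480]
cv2.imwrite('pics/c5.png',m)"
```

```text
clock: 4.88
position: [0.3925, -0.2895, 0.1862]
tool_rot: [179.9, 0.1, 88.2]
force: [-0.3, -0.2, -1.8]
opening: 0.0594
finger_force: 43.2
clock: 5.3
position: [0.3919, -0.289, 0.1857]
tool_rot: [-180.0, -0.0, 88.2]
force: [-0.3, -0.3, -1.0]
opening: 0.0585
finger_force: 43.2
[ 0.39189096 -0.2890472   0.18579076] [-0.20420769  0.59481438 -0.99630463] 0.05901603761408225
```

View pics/c5.png

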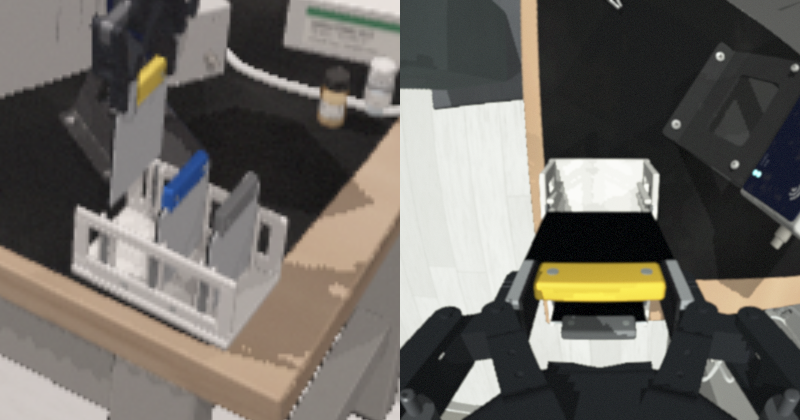

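```bash
python3 -m crank '[[[0,0,6,0,0.3],[0,0,6,0,0.3],[0,0,4,0,0.3],[0,0,2,0,0.3],[0,0,0,0,0.3]]]' 20
python3 -m crank '[[[-3,0,0,0,0.3],[-5,0,0.3,0,0.3],[-5,0,0.6,0,0.3],[-5,0,0.9,0,0.3],[0,0,0,0,0.3]]]' 20
python3 -c "
from h import *
c=grab('scene','s3');s=ctrl.observe();print(s['position'],s['force'],s['opening'])
d=grab('wrist','w6')
m=np.zeros((420,800,3),np.uint8)
m[:,:400]=cv2.resize(c['frame'],(560*3,420*3))[750:1170,880:1280];m[:,400:]=d['frame'][:,80:480]
cv2.imwrite('pics/c6.png',m)"
```

```text
clock: 5.82
position: [0.3918, -0.2889, 0.1674]
tool_rot: [-179.9, -0.0, 88.2]
force: [0.4, -0.6, -1.0]
opening: 0.0588
finger_force: 43.2
clock: 6.23
position: [0.3915, -0.308, 0.1664]
tool_rot: [180.0, -0.0, 88.2]
force: [0.7, 2.7, 0.4]
opening: 0.0585
finger_force: 43.6
[ 0.39154634 -0.307656    0.16647169] [0.69560089 2.97690826 0.18073865] 0.05902498327933648
```

View pics/c6.png

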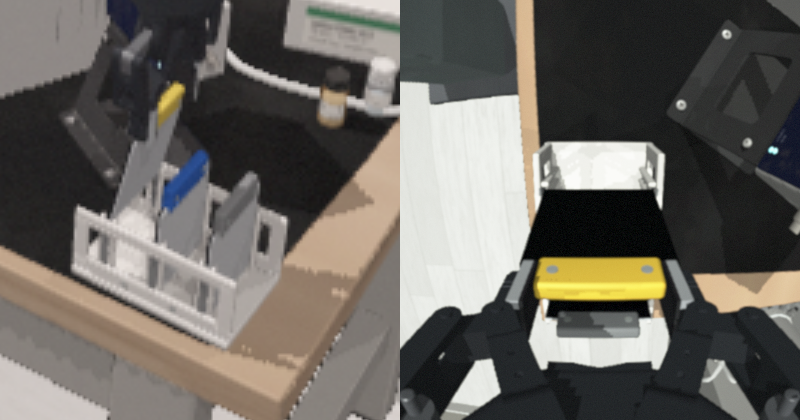

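```bash
python3 -m crank '[[[-6,0,1.5,0,0.3],[-6,0,1.8,0,0.3],[-6,0,2,0,0.3],[-6,0,2.3,0,0.3],[-6,0,2.4,0,0.3]]]' 20
python3 -m crank '[[[0,0,0,0,0.3],[0,0,0,0,0.3],[0,0,-8,0,0.3],[0,0,-12,0,0.3],[0,0,-15,0,0.3]]]' 40
python3 -c "
from h import *
c=grab('scene','s4');s=ctrl.observe();print(s['position'],s['force'],s['opening'])
d=grab('wrist','w7')
m=np.zeros((420,800,3),np.uint8)
m[:,:400]=cv2.resize(c['frame'],(560*3,420*3))[750:1170,880:1280];m[:,400:]=d['frame'][:,80:480]
cv2.imwrite('pics/c7.png',m)"
```

```text
clock: 6.75
position: [0.3905, -0.3378, 0.1562]
tool_rot: [-180.0, -0.0, 88.2]
force: [1.0, 4.1, 0.8]
opening: 0.059
finger_force: 43.6
clock: 7.17
position: [0.3904, -0.3372, 0.1924]
tool_rot: [-180.0, 0.0, 88.2]
force: [0.8, 0.7, -1.8]
opening: 0.0588
finger_force: 43.5
[ 0.39116436 -0.33782283  0.19613415] [-1.23144337  0.52825685  2.31255849] 0.058400608477690616
```

View pics/c7.png

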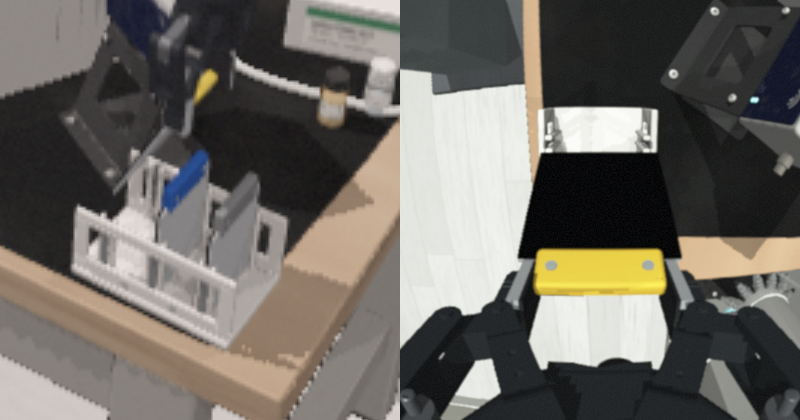

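```bash
python3 - <<'E'
from h import *
np.set_printoptions(precision=4,suppress=True)
a=dict(np.load("pics/scene.npz"));b=dict(np.load("pics/top.npz"))
# blue housing blobs
for n,c,roi in(("scene",a,(185,115,215,150)),("top",b,(112,130,160,165))):
    h=cv2.cvtColor(c["frame"],cv2.COLOR_BGR2HSV);m=cv2.inRange(h,(100,120,30),(122,255,170));k=np.zeros_like(m);k[roi[1]:roi[3],roi[0]:roi[2]]=1;m*=k
    nn,_,st,ce=cv2.connectedComponentsWithStats(m)
    print(n,[(st[i].tolist(),ce[i].round(1).tolist()) for i in range(1,nn) if st[i][4]>15])
u=np.array([np.cos(np.radians(53.5)),np.sin(np.radians(53.5)),0])
for pa in((198.75,136.5),(197,137)):
    A=onz(a,pa,.330)
    print("A",A,"A in top",proj(b,A))
    for t in(.35,.45,.55,.6):
        L=A-.072*(np.cos(t)*u+np.array([0,0,-np.sin(t)])*-1)
        print(t,L,proj(a,L),proj(b,L))
# plate in wrist
w=dict(np.load("pics/w7.npz"))
obj=np.array([[-40,2,-45],[40,2,-45],[-40,2,45],[40,2,45]])/1000.
px=[(222,153),(342,153),(198,258),(361,258)]
R0=Ro.from_euler("xyz",np.array(w["rotation"]),degrees=True).as_matrix()
n=[]
for q in px:
    d=R0.T@fray(w,q)[1];n.append(d[:2]/d[2])
ok,rv,tv=cv2.solvePnP(obj,np.array(n),np.eye(3),None)
R=R0@cv2.Rodrigues(rv)[0];P=R0@tv[:,0]+w["position"]
print("plate",P,R,"tilt",np.arcsin(R[2,1]),"yaw x",np.degrees(np.arctan2(R[1,0],R[0,0])))
E
```

```text
scene [([185, 127, 22, 21, 241], [197.2, 133.9])]
top [([116, 130, 38, 31, 565], [132.2, 145.6])]
A [0.6045 0.3403 0.33  ] A in top [129.7531 142.8238]
0.35 [0.5643 0.286  0.3053] [203.7227 151.8364] [155.5364 163.4605]
0.45 [0.5659 0.2882 0.2987] [203.7038 153.4833] [155.4301 163.5476]
0.55 [0.568  0.291  0.2924] [203.6345 154.9445] [155.0772 163.433 ]
0.6 [0.5692 0.2926 0.2893] [203.5814 155.6012] [154.8107 163.3018]
A [0.5983 0.3421 0.33  ] A in top [128.7707 145.4357]
0.35 [0.558  0.2877 0.3053] [201.9351 152.3861] [154.6025 166.0471]
0.45 [0.5597 0.2899 0.2987] [201.9228 154.0347] [154.5028 166.1156]
0.55 [0.5618 0.2927 0.2924] [201.8604 155.4971] [154.1558 165.9833]
0.6 [0.5629 0.2943 0.2893] [201.8108 156.1541] [153.8921 165.8434]
plate [ 0.3937 -0.3123  0.1455] [[ 0.9993  0.0059 -0.0365]
 [-0.0209  0.9042 -0.4267]
 [ 0.0305  0.4272  0.9037]] tilt 0.44134473225655785 yaw x -1.197627096090972
```

```bash
python3 -c "
from h import *
print(ctrl.observe()['position'])
A=[.391,-.338,.199];B=[.36,-.08,.305];C=[.44,.12,.31];D=[.498,.20,.293]
print(plan(B,88.2,10,A,88.2)[0])
for r in plan(C,53.5,10,B,88.2):print(r)
print(plan(D,53.5,5,C,53.5)[0])"
```

```text
[ 0.39141908 -0.33799779  0.19497814]
[26, -4, -11, np.float64(-0.0)]
[20, 7, -1, np.float64(0.061)]
[21, 6, -1, np.float64(0.061)]
[21, 5, -1, np.float64(0.061)]
[21, 4, -1, np.float64(0.061)]
[21, 2, -1, np.float64(0.061)]
[22, 1, -1, np.float64(0.061)]
[22, 0, -1, np.float64(0.061)]
[21, -2, -1, np.float64(0.061)]
[21, -3, -1, np.float64(0.061)]
[21, -4, -1, np.float64(0.061)]
[20, 0, 3, np.float64(-0.0)]
```

```bash
python3 -m crank '[[[8,-2,-20,0,0.3],[18,-4,-25,0,0.3],[26,-4,-25,0,0.3],[28,-5,-22,0,0.3],[30,-5,-18,0,0.3]]]' 60
python3 -m crank '[[[30,-5,0,0,0.3],[30,-5,0,0,0.3],[30,-4,0,0,0.3],[30,-4,0,0,0.3],[28,-3,0,0,0.3]]]' 60
python3 -m crank '[[[20,7,0,0.06,0.3],[21,6,0,0.06,0.3],[21,5,0,0.06,0.3],[21,4,0,0.06,0.3],[21,2,0,0.06,0.3]]]' 60
python3 -m crank '[[[22,1,0,0.06,0.3],[22,0,0,0.06,0.3],[18,-2,0,0.06,0.3],[14,-3,0,0.06,0.3],[10,-4,0,0.06,0.3]]]' 60
python3 -c "
from h import *
print(ctrl.observe()['position'])
C=ctrl.observe();
for i in range(1):grab('wrist','w8');grab('scene','s8');grab('top','t8')
print(plan([.498,.20,.293],53.5,5)[0])"
```

```text
clock: 7.68
position: [0.3737, -0.2259, 0.3032]
tool_rot: [179.9, 0.1, 88.2]
force: [1.0, 0.4, -2.2]
opening: 0.0581
finger_force: 67.1
clock: 8.1
position: [0.357, -0.0767, 0.3018]
tool_rot: [179.9, 0.0, 88.2]
force: [0.6, -0.0, -1.2]
opening: 0.058
finger_force: 67.2
clock: 8.52
position: [0.3974, 0.0226, 0.3017]
tool_rot: [179.9, 0.0, 70.9]
force: [0.8, -0.1, -1.0]
opening: 0.0581
finger_force: 67.2
clock: 8.93
position: [0.4263, 0.1049, 0.3013]
tool_rot: [180.0, -0.0, 53.7]
force: [0.6, -0.1, -1.5]
opening: 0.0582
finger_force: 67.2
[0.42630121 0.10488644 0.30132506]
[24, 0, 2, np.float64(0.002)]
```

```bash
python3 -m crank '[[[14,0,0,0.002,0.3],[20,0,0,0,0.3],[22,0,2,0,0.3],[20,0,2,0,0.3],[16,0,2,0,0.3]]]' 60
python3 -m crank '[[[12,0,1,0,0.3],[8,0,1,0,0.3],[5,0,0,0,0.3],[0,0,0,0,0.3],[0,0,0,0,0.3]]]' 60
python3 - <<'E'
from h import *
np.set_printoptions(precision=4,suppress=True)
w=grab('wrist','w9');grab('scene','s9');grab('top','t9');s=ctrl.observe();print(s['position'],s['tool_rot'],s['force'])
h=cv2.cvtColor(w["frame"],cv2.COLOR_BGR2HSV)
for n,lo,hi in(("yellow",(20,100,80),(35,255,255)),("blue",(100,120,30),(122,255,200))):
    m=cv2.inRange(h,lo,hi);k,_,st,ce=cv2.connectedComponentsWithStats(m);print(n,[(st[i].tolist(),ce[i].round(1).tolist()) for i in range(1,k) if st[i][4]>60])
R0=Ro.from_euler("xyz",np.array(w["rotation"]),degrees=True).as_matrix();K=w["camera_matrix"]
def fp(P):
    d=R0.T@(np.array(P)-w["position"]);a=np.arctan2(np.hypot(d[0],d[1]),d[2]);return K[:2,2]+K[0,0]*a*d[:2]/np.hypot(d[0],d[1])
print("A",fp([.602,.341,.33]),"L",fp([.565,.29,.2935]),w["position"],w["rotation"])
g=cv2.cvtColor(w["frame"],cv2.COLOR_BGR2GRAY)
for r in range(0,300,12):print(r,''.join(' .:-=+*#%@'[min(9,v//26)] for v in g[r,100:460:4]))
E
```

```text
clock: 9.5
position: [0.4813, 0.1786, 0.2953]
tool_rot: [180.0, -0.0, 53.8]
force: [0.9, -0.4, -0.4]
opening: 0.0582
finger_force: 67.2
clock: 9.92
position: [0.4949, 0.1977, 0.2937]
tool_rot: [180.0, 0.0, 53.7]
force: [-0.8, -0.5, -1.9]
opening: 0.0583
finger_force: 67.2
[0.4948 0.1976 0.294 ] [179.9753  -0.0276  53.7096] [ 0.2201 -0.1786 -1.6714]
yellow [([213, 248, 134, 49, 5966], [279.5, 272.0])]
blue [([343, 175, 78, 67, 2513], [378.7, 205.4]), ([403, 268, 14, 46, 446], [409.3, 292.7]), ([385, 360, 22, 31, 402], [395.9, 372.4])]
A [ 279.5917 -161.0611] L [280.3939  16.8994] [0.5437 0.2617 0.4229] [161.5897  -0.0189 -36.2728]
0 ..*################*+---...... ..........................     ... ........................
12 ..+##*=---:.......................................................  . ....................
24 ......::::.:............  . .. .  .... ... . .......  ..            ......................
36 ....:::::::...   ....... .   .   . .. .       ..       .           .......................
48 ..::::::.... . .......... .  . .       .. ..    .               ....................
[... 1202 characters left out ...]
        ...............:::+%*#%%%%%
216 %%%%%%%%%@@@@@@@@****......                                     ..............--:+%*#%%%%%
228 @@@%%%%%%%%@@@*===-+***-..                                      %@@#-:........--:*#*#%%%%%
240 @@@@@%%%%%%%%*========***-                                       @%@@@@*#=-:....:*#*#%%%%%
252 %@@@%%%%%%%%%%%======:::-    :##############################+    +@@@@%*%*+-::..:#*#%%%%%%
264 %%%%%%%%%%%%%======-::::::++=+##***#####################***##.++#@@@@@@*%*=-:...-#*#%%%%%#
276 %%%%%%%%%%#======-----..-++- ==##############################=.=+=..+@@*@#=-...:=%*#%%%%%#
288 %%%%%%%%+======-----:..=++:  ===++##########################%+..=++-..##@*=-....*#*#%%%%%%
```

```bash
python3 - <<'E'
from h import *
w=dict(np.load("pics/w9.npz"));g=cv2.GaussianBlur(cv2.cvtColor(w["frame"],cv2.COLOR_BGR2GRAY),(3,3),0)
for r in range(0,66,4):print(r,''.join(' .:-=+*#%@'[min(9,v//7)] for v in g[r,160:420:3]))
print()
for r in range(134,262,6):print(r,''.join(' .:-=+*#%@'[min(9,v//7)] for v in g[r,190:380:3]))
E
```

```text
0 @@@@@@@@@@@@+=====---====++++++++*++*++*+++++++++++++++=-----:======---=======-====++++
4 @@@@@@@%@%+======-=--===-=====+***+++++++++++=======----------=====-==-============++++
8 #+++=======-=======-=-==========++======-====---=======----======-===--===-=======+=+++
12 ===========--============-=--=========================-===-=========-::----=========+++
16 =========+=-----===============================================---::::-=-============++
20 -===========--------=====================================------:::::::-================
24 ============----------------===--=-=------==------------------::::::::-============++=+
28 --==========------------------------------------------------::::::::::-============+===
32 :-==========----------------------------------------------::::-:::::::=================
36 --==========---------------------------------------------:-::::::::::-=================
40 --===========-------------------------------------------:::-:::-::::-==================
44 --============--------------------------------------------:::::::::=+==================
48 --======
[... 1262 characters left out ...]
==========
206 =-===-:...... . .  ................. .. ...... .......==========
212 ==-==-..............  . ...... ...................... -=========
218 =====:......... ..... .... . ...  .. ..... ..  . .. ..:#*=======
224 *===-.. ..... . .. . ............. ..  ..... .........:@@@@@#+==
230 @@==:.. .. ... .......... ................ ........... @@@@@@@@@
236 @@@@........... .. . . .. ..  .................... ... :@@@@@@@@
242 @@@@: ... . .   .... . ... . ......  .... . .. . .......@@@@@@@@
248 @@@@......%@@@@@@@@@@@@@@@@@@@@@@@@@@@@@@@@@@@@@@@=.. . #@@@@@@@
254 @@@: ....@@@@@@@@@@@@@@@@@@@@@@@@@@@@@@@@@@@@@@@@@@* .. .@@@@@@@
260 @@@@@@@@@@@@@@@@@@@@@@@@@@@@@@@@@@@@@@@@@@@@@@@@@@@@@@@@@@@@@@@@
```

```bash
python3 - <<'E'
from h import *
np.set_printoptions(precision=4,suppress=True)
w=dict(np.load("pics/w9.npz"));R0=Ro.from_euler("xyz",np.array(w["rotation"]),degrees=True).as_matrix();K=w["camera_matrix"]
def fp(P):
    d=R0.T@(np.array(P)-w["position"]);a=np.arctan2(np.hypot(d[0],d[1]),d[2]);return K[:2,2]+K[0,0]*a*d[:2]/np.hypot(d[0],d[1])
obj=np.array([[-40,2,-45],[40,2,-45],[-40,2,45],[40,2,45]])/1000.
n=[(lambda d:d[:2]/d[2])(R0.T@fray(w,q)[1]) for q in((221,153),(337,153),(199.5,257),(361.5,257))]
ok,rv,tv=cv2.solvePnP(obj,np.array(n),np.eye(3),None)
R=R0@cv2.Rodrigues(rv)[0];P=R0@tv[:,0]+w["position"]
print("plate",P,"tilt",np.arcsin(R[2,1]),"yaw y",np.degrees(np.arctan2(R[1,1],R[0,1])))
ya=np.radians(53.5);u=np.array([np.cos(ya),np.sin(ya),0]);v=np.array([-u[1],u[0],0]);A=np.array([.602,.341,.33])
for t in(.4,.47,.53,.58):
    ax=np.cos(t)*u+[0,0,np.sin(t)];zc=-np.sin(t)*u+[0,0,np.cos(t)];L=A-.072*ax
    ang=np.linspace(0,2*np.pi,181)
    E=np.array([fp(L+.005*ax+.034*(np.cos(k)*v+np.sin(k)*zc)) for k in ang])
    print(t,"L",L,"ring cols",E[:,0].min(),E[:,0].max(),"row at widest",E[E[:,0].argmin(),1],"max row",E[:,1].max(),
      "plate in lens frame",[(P-L)@ax,(P-L)@v,(P-L)@zc],"ang y",np.arccos(R[:,1]@ax),"ang z",np.arccos(R[:,2]@zc))
E
```

```text
plate [0.5117 0.2176 0.2411] tilt 0.44419132077597123 yaw y 53.134473882657566
0.4 L [0.5626 0.2877 0.302 ] ring cols 183.1615426831492 374.4983863824089 row at widest 14.172911198173068 max row 18.878949510643963 plate in lens frame [np.float64(-0.10345046166929907), np.float64(-0.0008574910553679344), np.float64(-0.022330650493261765)] ang y 0.0445727829444594 ang z 0.04548959364078768
0.47 L [0.5638 0.2894 0.2974] ring cols 186.74940194621922 370.9767781791142 row at widest 13.190415024134552 max row 23.92011786751226 plate in lens frame [np.float64(-0.10458265281150697), np.float64(-0.0008574910553680176), np.float64(-0.010004457880024298)] ang y 0.026435900296959705 ang z 0.02780259757882293
0.53 L [0.565  0.2911 0.2936] ring cols 189.55490795846436 368.21700753820926 row at widest 12.024965082863702 max row 27.040162699136317 plate in lens frame [np.float64(-0.10486480675677809), np.float64(-0.0008574910553679829), np.float64(0.000602148079747504)] ang y 0.08599346869152201 ang z 0.08638036126337176
0.58 L [0.5662 0.2926 0.2905] ring cols 191.73278208313604 366.08567753570935 row at widest 10.659090668243238 max row 28.80288465291136 plate in lens frame [np.float64(-0.10461367694223375), np.float64(-0.0008574910553680037), np.float64(0.009440951666366937)] ang y 0.13592215481626038 ang z 0.13614397665155445
```

```bash
python3 - <<'E'
from h import *
a=dict(np.load("pics/scene.npz"));g=cv2.cvtColor(a["frame"],cv2.COLOR_BGR2GRAY)
for r in range(138,162):print(r,' '.join('%3d'%v for v in g[r,188:219]))
u=np.array([np.cos(np.radians(53.5)),np.sin(np.radians(53.5)),0]);v=np.array([-u[1],u[0],0])
for A in([.602,.341,.33],[.598,.336,.33]):
  for t in(.4,.48,.55,.6):
    ax=np.cos(t)*u+[0,0,np.sin(t)];zc=-np.sin(t)*u+[0,0,np.cos(t)];L=np.array(A)-.072*ax
    E=np.array([proj(a,L+.034*(np.cos(k)*v+np.sin(k)*zc)) for k in np.linspace(0,2*np.pi,91)])
    print(A,t,"front ring cols",E[:,0].min().round(1),E[:,0].max().round(1),"rows",E[:,1].min().round(1),E[:,1].max().round(1),"centre",proj(a,L).round(1))
E
```

```text
138 106 108 106 106  85  98  94  95  96  94  95  94  96  92  93  89  87  85  79  90  90  86  83  81  80  87  94 103  91  88  86
139  98  96  96  92  75  97  95  93  90  85  83  79  76  75  71  69  65  63  61  93  90  87  84  81  81  79  86  98  99  91  89
140  78  73  72  70  58  77  78  72  67  62  59  56  50  50  48  44  42  49  48  94  92  90  86  84  80  79  81  92  97 102  89
141  57  60  59  60  54  63  52  55  47  44  49  43  49  45  39  42  36  38  53  96  93  90  89  85  81  80  78  83  89  98 106
142  40  58  60  61  53  60  48  42  41  42  46  51  55  49  44  42  38  30  42  99  92  91  90  88  87  83  81  80  85  91 104
143  57  52 143 164  48  53  46  39  39  40  51  59  92 123 119 111  70  59  32 101  98  94  91  90  88  84  82  79  81  84  92
144  65  63 163 184  52  54  41  42  38  41 139 132 105 100  93  85  61  66  54 103  99  98  93  90  91  87  82  80  81  80  88
145  65  72 146 185  37  51  40  40  99  74 111 106  79  52  50  48  47  49  46 103 102 100  94  92  88  90  86  85  82  78  82
146  65  68 134 186 160  51  39  51  98  67  54  57  57  50  47  48  45  41 
[... 2003 characters left out ...]
ring cols 192.0 213.9 rows 144.9 160.7 centre [203.  152.9]
[0.602, 0.341, 0.33] 0.48 front ring cols 192.0 213.8 rows 146.8 161.3 centre [203.  154.2]
[0.602, 0.341, 0.33] 0.55 front ring cols 192.0 213.7 rows 148.4 161.7 centre [202.9 155.2]
[0.602, 0.341, 0.33] 0.6 front ring cols 192.0 213.7 rows 149.6 161.9 centre [202.9 155.8]
[0.598, 0.336, 0.33] 0.4 front ring cols 192.3 214.2 rows 145.6 161.5 centre [203.4 153.7]
[0.598, 0.336, 0.33] 0.48 front ring cols 192.3 214.2 rows 147.6 162.1 centre [203.3 155. ]
[0.598, 0.336, 0.33] 0.55 front ring cols 192.3 214.1 rows 149.2 162.5 centre [203.3 156. ]
[0.598, 0.336, 0.33] 0.6 front ring cols 192.3 214.0 rows 150.4 162.7 centre [203.2 156.6]
```

```bash
python3 -m crank '[[[0,0,0,0,0.3],[0,0,0,0,0.3],[0,0,0,0,0.3],[0,0,0,0,0.3],[0,0,0,0,0.3]]]' 60
python3 -c "
from h import *
w=grab('wrist','w10');o=dict(np.load('pics/w9.npz'))
print(np.abs(w['frame'][140:300,190:370].astype(int)-o['frame'][140:300,190:370]).mean())
print(ctrl.hand_in())"
```

```text
clock: 10.48
position: [0.495, 0.198, 0.2935]
tool_rot: [180.0, -0.0, 53.7]
force: [0.7, -0.3, -1.1]
opening: 0.058
finger_force: 67.2
3.3361921296296297
the job is handed in; nothing more can be done
None
```

The job is handed in at about 10.5 s, holding the yellow-barred plate still: black face to the lens, bar up, about 0.10 m from the lens and within an estimated few mm of its axis. By my estimates the face is about 0.1 rad off square (limit 0.2); no verdict came back. The tool cannot tilt, so after the upright lift I tipped the plate in the grip by dipping its bottom edge about 5 mm back into its own slot and dragging it against the groove wall. The other two plates and the camera looked untouched.

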